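# Lock the squaring jig's stop behind a glued box tray

### The job

The cardboard tray on the jig board has freshly glued corners: slide it, without lifting it off the board, fully against the low back rail, between the end angle and the sliding stop. Then pull up the stop's lock plunger by its knob, bring the stop to the next hole towards the tray so that it closes the tray in, and let the pin drop fully home there. Finish while still gripping the knob with the pin held home, so the stop cannot shift while the glue takes; leave the glue bottle, tape roll and brush jar where they stand.

Things in the scene. Friction and masses are not known exactly. Their poses are not given: they have to be found in the camera images.
- jig: Squaring jig, fixed: grey board 350 x 310 x 12 mm. Origin: centre of its underside, on the table top. x runs along the square tube from the sliding stop to the end angle, y from the open side to the back rail and tube, z up. The tray's bay lies between stop and end angle; its -y side is open. Tray fully home: its centre at y 25 mm, long side along x.
- rail (a point): Point at the foot of the back rail's bay-side face (jig x 28, y 85 mm), on the board's top. The rail is a low aluminium bar along jig x, 6 mm thick, x -84 to 161, top 38 mm above the table. Behind it, axis at jig y 125, lies the steel tube, 30 x 30 mm, top 51 mm above the table, with a 10 mm hole every 30 mm; its end blocks at x +-158 are 20 mm long, 58 mm high.
- end_angle (a point): Middle of the end angle's face, on the board's top (jig x 120, y 42.5 mm): a fixed upright plate across jig x, 85 mm long in jig y (0 to 85), top 52 mm above the table. It closes the far end of the bay.
- tray: Brown cardboard tray, open on top, rigid, 180 (own x) x 120 (own y) x 45 mm high, walls and floor 4 mm, 110 to 230 g. Origin: centre of its underside. Starts loose on the board before the bay, 65 to 100 mm short of home and turned up to 0.12 rad from the jig's axes; pushed straight along jig +y it goes into the bay, which is then 213 mm long.
- stop_slide (a joint): Sliding stop: metres along jig +x (towards the tray and end angle). 0 = its first hole; holes every 0.030, so the next one is at 0.030, where the bay is 183 mm long. Friction about 2 N. Pin in a hole: only 1 mm of play each way. Pin's nose resting on the tube between holes: it slides, and the pin drops in at the next hole.
- stop_face (a point): Middle of the stop's flat face towards the tray, at jig x -93 mm at the start. The face is a plate 85 mm long in jig y (-4 to 81), from 15 to 61 mm above the table. A bracket plate 42 mm wide in x, top 61 mm above the table, joins it to the sleeve on the tube.
- lock_pin (a joint): Lock plunger: metres the pin is pulled straight up; 0 = fully home in a hole, at most 0.014. A spring drives it down with about 5 N at 0 and 7.5 N at 0.014. Its 8 mm round-nosed pin goes 10 mm into the tube; pulled 0.010 it is clear of the hole, and between holes its nose rests on the tube at 0.010.
- knob: Black round knob on top of the plunger, 29 mm across at its widest (9 to 20 mm above its underside), 24 mm high. Origin: centre of its underside, 80 mm above the table with the pin home. Below it stand a steel neck (16 mm across) and collar (22 mm across, up to 69 mm) on the bracket plate (61 mm). Clear on all sides: grip it from above at any yaw.
- knob_grip (a point): Centre of the knob's widest band, on its axis, 14.5 mm above its underside: 94.5 mm above the table with the pin home. It moves with the stop and with the plunger.
- glue: Bystander: white glue bottle, 56 mm across, 150 mm high, standing on the table beyond the tube (jig +y side). Origin: centre of its underside.
- brushjar: Bystander: steel jar with brushes, 68 mm across, 90 mm high (brushes to 175 mm), on the table beyond the tube (jig +y side). Origin: centre of its underside.
- tape: Bystander: roll of paper tape lying flat on the table, 100 mm across, 48 mm high, on the open (jig -y) side of the jig. Origin: centre of its underside.
Things that resemble listed ones, but are neither listed nor needed, are in the scene too. Of the things like the tray, leave any that is pink; of the rest the larger one is meant.

How it is judged:
By the outcome, as a careful person would: the job done as asked, in the order asked, and still so for the second after the job is handed in, while the arm keeps its last pose, push and grip.
It also fails if it takes over 45 s, if anything falls off the work surface, if the arm or the gripper's body presses on something with over 40 N, if the wrist force passes 120 N, or if a joint passes its speed limit or range.

### The arm

A 6-joint arm with a two-finger parallel gripper is mounted at the origin on the work surface. World frame = base frame: x ahead of the robot, y to its left, z up, the work surface at z = 0. Lengths are in m, angles in degrees, forces in N, time in s.
With the tool pointing down it reaches from about 0.375 to 0.9 m from the base axis. Payload 3.1 kg.
Tool frame: the origin (TCP) lies on the centre line of the jaws, within the pads' length; the fingertips stand 25 mm ahead of it and the grasp point (between the pads) lies 6 mm ahead of it; z points along the fingers, y is the line along which they close (so a half turn about z gives the same grasp; the last joint's range is limited). The gripper opens to 87 mm and grips with 3 to 60 N. Pads are 19 mm wide; open, the fingers measure 117 mm over their backs; the gripper's body (75 mm by 190 mm) begins 51 mm behind the grasp point.
Start: joints at [-80.472, 30.224, 82.088, -0, 67.689, -10.227], TCP at [0.211, -0.588, 0.248] pointing down, gripper open.
Joint ranges: [-176.69, 176.69], [-43.24, 126.21], [12.49, 139.97], [-82, 262], [0, 151.66], [-163.58, 163.58]. Speed limits (degrees/s): [159.86, 159.86, 180, 180, 180, 180].

### API

Orientations are given as a 3x3 rotation matrix whose columns are the frame's x, y, z axes.
In Python, from rig import * gives the robot as it stands.
- The arm moves only by the tool step_arm, never from a script. Its argument "steps" is a list of rows, each a list of 7 numbers: the shift along the tool's x, y, z normalised to -1 to 1, where 1 is 0.3 m, then the turn, a rotation vector about the tool's x, y, z normalised to -1 to 1, where 1 is 45 degrees, then the gripper's target within -1 to 1 (shut at 1, half-way at 0, fully open at -1). A call has 1 to 8 rows; each row is the pose to reach, as a shift and turn from the pose commanded when the call began, along the tool's axes at that moment; what a row does not reach only later rows make up. A row lasts 1/12 s, in which the tool goes at most 41.7 mm and 7.16 degrees, less where a joint would pass 70% of its speed; a pose out of reach is approached as far as the arm can. A call with a number of a shift or a turn outside -1 to 1 is refused whole. A call with a gripper value outside its range is refused whole. The fingers move at their own pace and stop on an object; the grip force is fixed at half the most. Time passes only in rows, so rows that repeat a pose let the fingers close. It gives the time, the measured TCP pose, the force, the opening and the grip force at its end, in the units of the state.
- read_state(): the state, without advancing time (a new reading comes with each control period).
- capture(name): name is "scene" or "top" or "wrist"; returns a dict with "image" (480x640x3 uint8, red, green, blue), "vertical_fov" (degrees; the focal length in pixels is half the picture's height over the tangent of half this angle, whatever the lens; pixels are square), "cx", "cy" (the principal point, pixels), "world_from_camera" (4x4, takes a point from camera to world coordinates); the wrist camera has in their place "T_tool_cam" (4x4, takes a point from camera to tool coordinates, whose origin is the TCP and whose axes are the flange's). Camera axes: x right, y down, z forward; pixel columns grow to the right and rows downward; lengths in m; the calibration is good to about 2 mm. The wrist camera is an equidistant fisheye: a pixel r from the principal point sees the ray r / f radians off the axis. A picture is of the moment at which its call begins: read the wrist's pose just before it. There is no depth.
- hand_in(): hands the job in; it is judged then, once.
The state is a dict: "time_s": time; "joint_positions": joint angles; "qvel": joint speeds; "tau": joint torques, N m; "position": TCP position; "tcp_rot": TCP orientation; "force": force on the tool from outside, world axes, zero at the start; "moment": the same for the moment, N m; "opening": opening from 0.0 (shut) to 1.0 (fully open); "grasp_force": force on a finger pad.
Only numpy, scipy, OpenCV 4.12 (cv2) and the standard library are available. Lean on these libraries where they do the work, as an engineer would, in place of code of your own. Each camera call takes 0.05 s, during which the arm holds its last target. There are 200 camera calls.

## Working session

There is one attempt and no reset: what is moved stays moved. The work goes in short steps, Python scripts to look and compute and a tool call to move; the robot and the scene stay as the last step left them, time stands still between calls to the robot, and variables do not carry over. Pictures are saved under pics/ and viewed, at most 10 in all, crops included, and the job is handed in when it is done.

Besides the shell and the picture viewer there is one more tool, called after ">>>" in YAML: its name, and indented under it one key for each argument. step_arm: Moves the arm, as the interface text tells. Scaled input: -1 to 1 covers 0.3 m each way for a shift and 45 degrees each way for a turn. Its arguments: {"type":"object","properties":{"steps":{"type":"array"}},"required":["steps"]}

```bash
mkdir -p pics; ls; cat > h.py <<'E'
from rig import *
import numpy as np, cv2
def snap(n,f):
    c=capture(n); cv2.imwrite('pics/'+f+'.png',c['image'][:,:,::-1]); np.save('pics/'+f+'.npy',c,allow_pickle=True); return c
def load(f): return np.load('pics/'+f+'.npy',allow_pickle=True).item()
def ray(c,u,v,T=None):
    f=240/np.tan(np.radians(c['vertical_fov']/2)); p=np.array([u-c['cx'],v-c['cy']])
    if T is None: T=c['world_from_camera']; d=np.array([p[0]/f,p[1]/f,1])
    else:
        r=np.hypot(*p); t=r/f; d=np.array([*(p/max(r,1e-9)*np.sin(t)),np.cos(t)])
    return T[:3,3],T[:3,:3]@d
def hit(c,u,v,z,T=None):
    o,d=ray(c,u,v,T); return o+d*(z-o[2])/d[2]
def proj(c,P):
    f=240/np.tan(np.radians(c['vertical_fov']/2)); q=np.linalg.inv(c['world_from_camera'])@np.r_[P,1]
    return q[0]/q[2]*f+c['cx'],q[1]/q[2]*f+c['cy']
def toolT(s):
    T=np.eye(4);T[:3,:3]=np.array(s['tcp_rot']);T[:3,3]=s['position'];return T
E
python3 - <<'E'
from h import *
s=read_state(); print(s)
for n in('top','scene'):
    c=snap(n,n+'0'); print(c['vertical_fov'],c['cx'],c['cy'],c['world_from_camera'])
E
```

```text
pics
{'time_s': 0.0, 'joint_positions': array([-8.04728330e+01,  3.02805944e+01,  8.21566858e+01, -1.78383577e-03,
        6.76877866e+01, -1.02281590e+01]), 'qvel': array([ 0.06465835, -0.02232529, -0.03785381,  0.0715221 ,  0.00312814,
       -0.08990483]), 'tau': array([-7.00044166e-04, -4.40039349e+01, -1.76592708e+01,  6.32393430e-02,
        5.82275062e-02, -1.73384715e-04]), 'position': array([ 0.21114976, -0.58753199,  0.24655244]), 'tcp_rot': array([[ 9.41140664e-01,  3.38014939e-01, -3.89696352e-04],
       [ 3.38014972e-01, -9.41138281e-01,  2.14795075e-03],
       [ 3.59281286e-04, -2.15324700e-03, -9.99997617e-01]]), 'force': array([-0.93160024, -1.08570519, -0.10909786]), 'moment': array([ 0.00201175, -0.09265014,  0.00770986]), 'grasp_force': 0.0, 'opening': 1.0003860677683138}
44.34933492856559 318.6082131392927 248.13528548124674 [[ 0.0210807  -0.9947727   0.09991434  0.42660017]
 [-0.99977297 -0.02066519  0.00519193  0.00230429]
 [-0.00310004 -0.10000111 -0.9949825   1.29454996]
 [ 0.          0.          0.          1.        ]]
52.130800240697795 314.87988402066827 238.19843741657883 [[-0.72841534  0.55387502 -0.4032785   0.98260025]
 [ 0.68510019  0.58283008 -0.43697463  0.4783466 ]
 [-0.00698649 -0.5945852  -0.80400226  0.99449923]
 [ 0.          0.          0.          1.        ]]
```

View pics/top0.png

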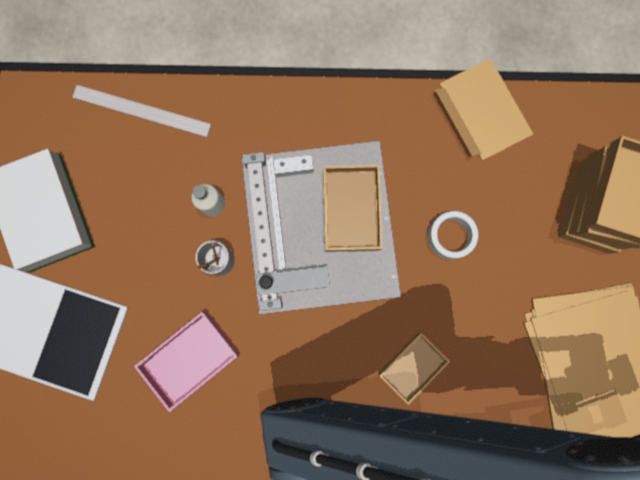

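View pics/scene0.png

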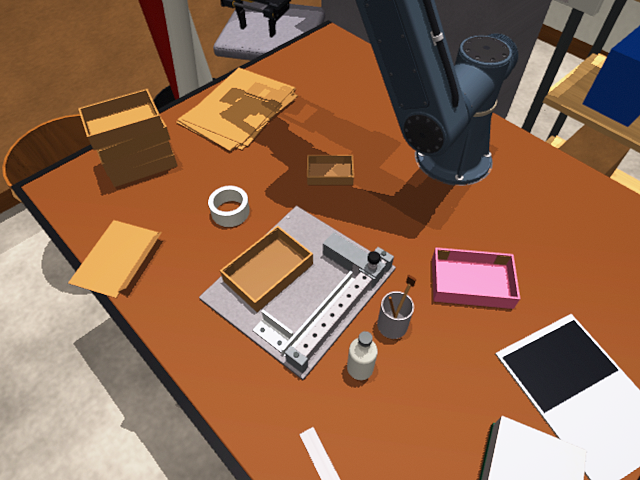

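The tray could be confused with four things:
- the pink tray at (186,360)
- the small tray at (414,368)
- the stacked trays at (615,195)
- the brown tray on the jig at (352,208)

I choose the brown one on the jig: it isn't pink, it's the larger, and it lies before the bay. The knob is at (266,282), with the end angle at the top (293,163). Next I'll measure and check in a close crop.

```bash
python3 - <<'E'
from h import *
c=load('top0'); im=c['image']; hsv=cv2.cvtColor(im,cv2.COLOR_RGB2HSV)
crop=im[130:325,190:490]; cv2.imwrite('pics/crop0.png',cv2.resize(crop[:,:,::-1],None,fx=2.6,fy=2.6,interpolation=cv2.INTER_CUBIC))
# board: low saturation, region
roi=np.zeros(im.shape[:2],np.uint8); roi[135:320,240:405]=1
S=((hsv[...,1]<70)*roi).astype(np.uint8)
tr=((hsv[...,1]>=70)&(hsv[...,0]<25)).astype(np.uint8)*0
cn=max(cv2.findContours(S,cv2.RETR_EXTERNAL,cv2.CHAIN_APPROX_NONE)[0],key=cv2.contourArea)
b=cv2.approxPolyDP(cv2.convexHull(cn),6,True)[:,0]; print('board',b.tolist())
for p in b: print(hit(c,*p,0.012)[:2].round(4))
# tray: saturated inside board
inner=np.zeros_like(S); cv2.fillConvexPoly(inner,cv2.convexHull(cn),1); inner=cv2.erode(inner,np.ones((7,7)))
T=((hsv[...,1]>90)*inner).astype(np.uint8)
ct=max(cv2.findContours(T,cv2.RETR_EXTERNAL,cv2.CHAIN_APPROX_NONE)[0],key=cv2.contourArea)
# map contour to plane z=0.057
W=np.array([hit(c,*p,0.057)[:2] for p in ct[:,0]],np.float32); r=cv2.minAreaRect(W); print('tray',r,cv2.boxPoints(r))
D=((im.max(2)<50)*roi).astype(np.uint8); D[:265]=0;D[:,285:]=0
ys,xs=np.nonzero(D); print('knob px',xs.mean(),ys.mean(),len(xs),hit(c,xs.mean(),ys.mean(),0.098))
E
```

```text
board [[378, 141], [400, 296], [259, 313], [243, 154]]
[ 0.7981 -0.1183]
[ 0.4547 -0.1698]
[0.4116 0.1351]
[0.7624 0.1817]
tray ((0.6387085318565369, -0.06005893647670746), (0.18072853982448578, 0.11802742630243301), 2.1039934158325195) [[ 0.5462386  -0.00440259]
 [ 0.55057174 -0.12235044]
 [ 0.73117846 -0.11571529]
 [ 0.7268453   0.00223257]]
knob px 270.7142857142857 281.14285714285717 7 [0.47736242 0.1043959  0.098     ]
```

View pics/crop0.png

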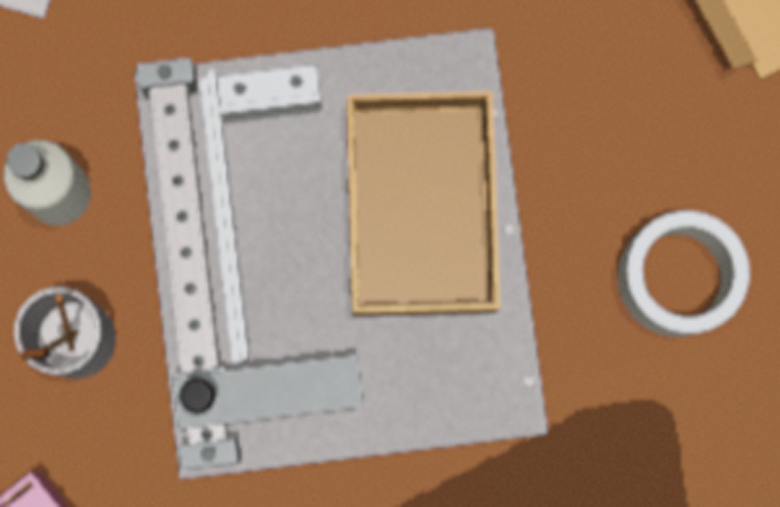

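```bash
python3 - <<'E'
from h import *
c=load('top0')
P=lambda x,y,z: hit(c,x/2.6+190-.3,y/2.6+130-.3,z)[:2]
H=np.array([P(x,y,.051) for x,y in[(169,109),(173,145),(177.5,180),(182,216),(185.5,252),(190,288),(194,324),(198,361)]])
d=H[0]-H[-1]; print('holes',H.round(4).tolist(),np.linalg.norm(d),np.degrees(np.arctan2(d[1],d[0])))
v=cv2.fitLine(H.astype(np.float32),cv2.DIST_L2,0,.01,.01).ravel(); v*=np.sign(v[0]); print('ang',np.degrees(np.arctan2(v[1],v[0])))
k=P(198,394,.102); print('knob',k)
for a in (7.,7.5,8.):
    R=np.array([[np.cos(np.radians(a)),-np.sin(np.radians(a))],[np.sin(np.radians(a)),np.cos(np.radians(a))]])
    q=[R.T@x for x in (np.array([.6067,.0072]),np.array([.6387,-.0600]),k,H.mean(0),P(320,95,.052),P(222,113,.012),P(242,361,.038),P(356,352,.061))]
    # origin from holes line y=125 and board centre x
    print(a,'board c',q[0].round(4),'tray rel board c',(q[1]-q[0]).round(4),'knob rel',(q[2]-q[0]).round(4),'tubey',(q[3]-q[0]).round(4),'angle tip',(q[4]-q[0]).round(4),'anglefoot',(q[5]-q[0]).round(4),'railend',(q[6]-q[0]).round(4),'stopcorner',(q[7]-q[0]).round(4))
E
```

```text
holes [[0.714, 0.1497], [0.6838, 0.1455], [0.6546, 0.1408], [0.6248, 0.1362], [0.595, 0.1324], [0.5654, 0.1278], [0.5359, 0.1236], [0.5058, 0.1195]] 0.2104368152373664 8.27045482112025
ang 8.299261
knob [0.47679321 0.11388963]
7.0 board c [ 0.6031 -0.0668] tray rel board c [ 0.0236 -0.0706] knob rel [-0.1159  0.1217] tubey [0.0187 0.1259] angle tip [0.1227 0.0029] anglefoot [0.1253 0.0872] railend [-0.0892  0.0888] stopcorner [-0.0929 -0.0047]
7.5 board c [ 0.6024 -0.0721] tray rel board c [ 0.023  -0.0708] knob rel [-0.1149  0.1227] tubey [0.0198 0.1257] angle tip [0.1227 0.0019] anglefoot [0.1261 0.0861] railend [-0.0884  0.0896] stopcorner [-0.0929 -0.0039]
8.0 board c [ 0.6018 -0.0773] tray rel board c [ 0.0223 -0.071 ] knob rel [-0.1138  0.1237] tubey [0.0209 0.1256] angle tip [0.1227 0.0008] anglefoot [0.1268 0.085 ] railend [-0.0876  0.0904] stopcorner [-0.093  -0.0031]
```

>>> step_arm:
  steps:
    - [0.93, -0.43, 0, 0, 0, -1, -1]
    - [0.93, -0.43, 0, 0, 0, -1, -1]
    - [0.93, -0.43, 0, 0, 0, -1, -1]
    - [0.93, -0.43, 0, 0, 0, -1, -1]
    - [0.93, -0.43, 0, 0, 0, -1, -1]
    - [0.93, -0.43, 0, 0, 0, -1, -1]
    - [0.93, -0.43, 0, 0, 0, -1, -1]
    - [0.93, -0.43, 0, 0, 0, -1, -1]

```text
time_s: 0.77
position: [0.4329, -0.3679, 0.2472]
tcp_rot: [[0.422, 0.907, 0.0], [0.907, -0.422, 0.003], [0.003, -0.001, -1.0]]
force: [-0.4, -0.7, -0.5]
opening: 1.004
grasp_force: 0.0
```

```bash
cat >> h.py <<'E'
A=np.radians(8.1); RJ=np.array([[np.cos(A),-np.sin(A),0],[np.sin(A),np.cos(A),0],[0,0,1]]); OJ=np.array([.6067,.0072,0])
def jig(p): return RJ.T@(np.asarray(p)-OJ)
def world(q): return OJ+RJ@np.asarray(q)
def goto(q):  # jig-frame target -> normalised shift and turn from the measured pose
    from scipy.spatial.transform import Rotation as Ro
    s=read_state(); R=np.array(s['tcp_rot'])
    G=np.column_stack([RJ[:,1],RJ[:,0],[0,0,-1]])
    print('t',s['time_s'],'jig',jig(s['position']).round(4),'F',(RJ.T@s['force']).round(1),'op',round(s['opening'],3),'gf',round(s['grasp_force'],1))
    print('  shift',((R.T@(world(q)-s['position']))/.3).round(4),'turn',(Ro.from_matrix(R.T@G).as_rotvec(degrees=True)/45).round(4))
E
python3 -c "
from h import *
goto([.022,-.168,.12]); print(read_state()['position'])"
```

```text
t 0.7667 jig [-0.2249 -0.3468  0.2472] F [-0.5 -0.6 -0.5] op 1.004 gf 0.0
  shift [0.9472 0.365  0.4264] turn [ 1.000e-04 -4.000e-03 -7.346e-01]
[ 0.43291446 -0.36785352  0.24717023]
```

>>> step_arm:
  steps:
    - [0.947, 0.365, 0.42, 0, 0, -0.735, -1]
    - [0.947, 0.365, 0.42, 0, 0, -0.735, -1]
    - [0.947, 0.365, 0.42, 0, 0, -0.735, -1]
    - [0.947, 0.365, 0.42, 0, 0, -0.735, -1]
    - [0.947, 0.365, 0.42, 0, 0, -0.735, -1]
    - [0.947, 0.365, 0.42, 0, 0, -0.735, -1]
    - [0.947, 0.365, 0.42, 0, 0, -0.735, -1]
    - [0.947, 0.365, 0.42, 0, 0, -0.735, -1]

```text
time_s: 1.43
position: [0.6514, -0.1601, 0.12]
tcp_rot: [[-0.137, 0.991, -0.001], [0.991, 0.137, 0.001], [0.001, -0.001, -1.0]]
force: [0.2, -0.7, 0.4]
opening: 0.997
grasp_force: 0.0
```

```bash
python3 -c "
from h import *
goto([.022,-.168,.045]); s=read_state();c=snap('wrist','w1');print(c['T_tool_cam'],c['vertical_fov'])"
```

```text
t 1.4333 jig [ 0.0207 -0.1719  0.12  ] F [ 0.1 -0.7  0.4] op 0.997 gf 0.0
  shift [0.0128 0.0046 0.2499] turn [-0.0013 -0.0011 -0.0053]
[[-2.04235229e-04 -9.62992764e-01 -2.69527168e-01  7.48070782e-02]
 [ 9.99999306e-01  1.15945043e-04 -1.17201293e-03  8.77738314e-05]
 [ 1.15989031e-03 -2.69527221e-01  9.62992073e-01 -1.36650564e-01]
 [ 0.00000000e+00  0.00000000e+00  0.00000000e+00  1.00000000e+00]] 65.70646984690485
```

View pics/w1.png

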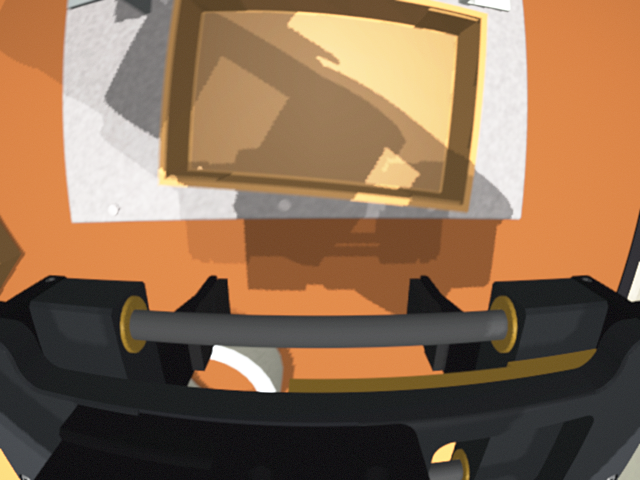

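The near wall of the tray runs from (165,182) to (470,207), with the fingertips clear of it at row ~280. The tape roll shows below, at (240,370). I'll measure both against the descent.

```bash
python3 - <<'E'
from h import *
s=read_state(); c=load('w1'); T=toolT(s)@c['T_tool_cam']
for n,u,v,z in [('nearL',162,184,.057),('nearR',468,211,.057),('farR',486,14,.057),('boardBL',72,222,.012),('boardBR',520,219,.012),('tape edge',235,347,.048)]:
    print(n,jig(hit(c,u,v,z,T)).round(4))
t=load('top0')
for u,v in[(453,212),(453,258),(429,235),(478,235)]: print('tape',jig(hit(t,u,v,.048)).round(4))
E
```

```text
nearL [-0.0635 -0.114   0.057 ]
nearR [ 0.11   -0.1298  0.057 ]
farR [ 0.1201 -0.0138  0.057 ]
boardBL [-0.1683 -0.1443  0.012 ]
boardBR [ 0.1737 -0.1433  0.012 ]
tape edge [-0.0301 -0.2221  0.048 ]
tape [-0.0116 -0.2854  0.048 ]
tape [-0.1094 -0.2713  0.048 ]
tape [-0.0545 -0.2276  0.048 ]
tape [-0.0671 -0.3312  0.048 ]
```

```bash
python3 -c "
from h import *
goto([.022,-.166,.045])"
```

```text
t 1.4833 jig [ 0.0247 -0.1671  0.1171] F [ 3.7  1.3 -0.6] op 1.002 gf 0.0
  shift [ 0.0025 -0.0092  0.2404] turn [ 0.0016 -0.0057 -0.0014]
```

>>> step_arm:
  steps:
    - [0, -0.008, 0.12, 0, 0, 0, -1]
    - [0, -0.008, 0.2, 0, 0, 0, -1]
    - [0, -0.008, 0.24, 0, 0, 0, -1]
    - [0, -0.008, 0.24, 0, 0, 0, -1]

```text
time_s: 1.82
position: [0.6455, -0.1616, 0.0459]
tcp_rot: [[-0.136, 0.991, -0.007], [0.991, 0.136, 0.003], [0.004, -0.006, -1.0]]
force: [-0.0, 0.4, -0.2]
opening: 1.0
grasp_force: 0.0
```

```bash
python3 -c "
from h import *
goto([.022,-.051,.045])"
```

```text
t 1.8167 jig [ 0.0146 -0.1725  0.0459] F [ 0.   0.4 -0.2] op 1.0 gf 0.0
  shift [0.4052 0.0228 0.0044] turn [-0.0082 -0.005  -0.0061]
```

>>> step_arm:
  steps:
    - [0.02, 0.01, 0, 0, 0, 0, -1]
    - [0.05, 0.015, 0, 0, 0, 0, -1]
    - [0.08, 0.015, 0, 0, 0, 0, -1]
    - [0.11, 0.015, 0, 0, 0, 0, -1]
    - [0.14, 0.015, 0, 0, 0, 0, -1]
    - [0.17, 0.015, 0, 0, 0, 0, -1]
    - [0.2, 0.015, 0, 0, 0, 0, -1]
    - [0.23, 0.015, 0, 0, 0, 0, -1]

```text
time_s: 2.48
position: [0.6432, -0.0927, 0.0501]
tcp_rot: [[-0.137, 0.991, 0.001], [0.991, 0.137, -0.001], [-0.001, 0.001, -1.0]]
force: [0.5, -2.6, 1.3]
opening: 1.005
grasp_force: 0.8
```

```bash
python3 -c "
from h import *
goto([.022,-.051,.045]); snap('top','top1')
c=load('top1'); cv2.imwrite('pics/crop1.png',cv2.resize(c['image'][130:325,190:490,::-1],None,fx=2.6,fy=2.6))"
```

```text
t 2.4833 jig [ 0.022  -0.1041  0.0501] F [ 0.1 -2.6  1.3] op 1.005 gf 0.8
  shift [ 0.1769 -0.0008  0.0168] turn [ 0.0007  0.0008 -0.0053]
```

View pics/crop1.png

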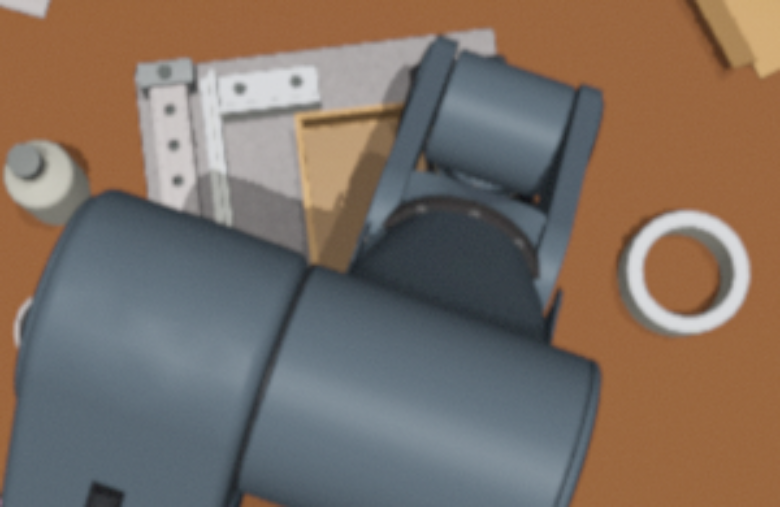

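The tray is now square to the jig, with its far left corner at crop (297,115). I'll check its clearance to the end angle.

```bash
python3 -c "
from h import *
c=load('top1')
P=lambda x,y,z: jig(hit(c,x/2.6+190-.3,y/2.6+130-.3,z)).round(4)
print('corner',P(297,115,.057),'edge2',P(390,106,.057),'lower left edge',P(311,255,.057),'angle top edge R/L',P(320,100,.052),P(228,108,.052))
goto([.022,-.051,.045])"
```

```text
corner [0.1071 0.0214 0.057 ] edge2 [ 0.1054 -0.0555  0.057 ] lower left edge [-0.0096  0.0238  0.057 ] angle top edge R/L [0.1185 0.0011 0.052 ] [0.121  0.0774 0.052 ]
t 2.5333 jig [ 0.0215 -0.1018  0.0497] F [-0.   0.7  0.1] op 1.0 gf 0.2
  shift [0.1695 0.0011 0.0159] turn [-0.0013 -0.0019 -0.0043]
```

>>> step_arm:
  steps:
    - [0.02, 0, 0.01, 0, 0, 0, -1]
    - [0.045, 0, 0.01, 0, 0, 0, -1]
    - [0.07, 0, 0.01, 0, 0, 0, -1]
    - [0.095, 0, 0.01, 0, 0, 0, -1]
    - [0.12, 0, 0.01, 0, 0, 0, -1]
    - [0.145, 0, 0.01, 0, 0, 0, -1]
    - [0.165, 0, 0.01, 0, 0, 0, -1]
    - [0.175, 0, 0.01, 0, 0, 0, -1]

```text
time_s: 3.2
position: [0.6355, -0.0403, 0.0464]
tcp_rot: [[-0.137, 0.991, -0.001], [0.991, 0.137, 0.0], [0.0, -0.001, -1.0]]
force: [0.2, -0.9, -0.4]
opening: 1.001
grasp_force: 0.4
```

>>> step_arm:
  steps:
    - [0.008, 0, 0, 0, 0, 0, -1]
    - [0.014, 0, 0, 0, 0, 0, -1]
    - [0.02, 0, 0, 0, 0, 0, -1]
    - [0.02, 0, 0, 0, 0, 0, -1]

```text
time_s: 3.53
position: [0.6352, -0.0354, 0.0466]
tcp_rot: [[-0.136, 0.991, 0.0], [0.991, 0.136, 0.0], [0.0, 0.0, -1.0]]
force: [0.4, -0.2, -0.6]
opening: 1.001
grasp_force: 0.0
```

```bash
python3 -c "
from h import *
goto([.022,-.04,.045])"
```

```text
t 3.5333 jig [ 0.0222 -0.0462  0.0466] F [ 0.3 -0.2 -0.6] op 1.001 gf 0.0
  shift [ 0.0206 -0.0007  0.0054] turn [ 0.0001 -0.0003 -0.0063]
```

Now creep on until the force rises.

>>> step_arm:
  steps:
    - [0.007, 0, 0, 0, 0, 0, -1]
    - [0.014, 0, 0, 0, 0, 0, -1]
    - [0.014, 0, 0, 0, 0, 0, -1]

```text
time_s: 3.78
position: [0.6357, -0.0325, 0.047]
tcp_rot: [[-0.138, 0.99, 0.002], [0.99, 0.138, -0.002], [-0.002, 0.002, -1.0]]
force: [2.1, -3.1, -0.3]
opening: 0.998
grasp_force: 2.2
```

>>> step_arm:
  steps:
    - [0.007, 0, 0, 0, 0, 0, -1]
    - [0.01, 0, 0, 0, 0, 0, -1]
    - [0.01, 0, 0, 0, 0, 0, -1]

```text
time_s: 4.03
position: [0.6357, -0.0322, 0.0473]
tcp_rot: [[-0.14, 0.99, 0.003], [0.99, 0.14, -0.006], [-0.007, 0.002, -1.0]]
force: [1.3, -11.3, 0.2]
opening: 1.0
grasp_force: 5.8
```

```bash
python3 -c "
from h import *
goto([.022,-.04,.045]); snap('wrist','w2')"
```

```text
t 4.0333 jig [ 0.0232 -0.0431  0.0473] F [ -0.3 -11.4   0.2] op 1.0 gf 5.8
  shift [ 0.0103 -0.0039  0.0075] turn [ 0.0029  0.0085 -0.0008]
```

View pics/w2.png

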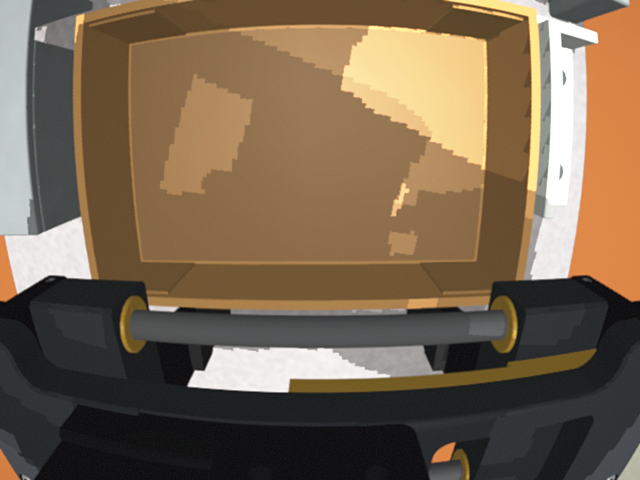

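The tray is flat against the rail: the push stalled at 11 N, with the stop on the left and the angle on the right. Next I back off, rise and go over the knob, first checking the bystanders near the knob.

>>> step_arm:
  steps:
    - [-0.03, 0, 0, 0, 0, 0, -1]
    - [-0.08, 0, 0, 0, 0, 0, -1]
    - [-0.08, 0, -0.1, 0, 0, 0, -1]
    - [-0.08, 0, -0.24, 0, 0, 0, -1]
    - [-0.08, 0, -0.38, 0, 0, 0, -1]
    - [-0.08, 0, -0.45, 0, 0, 0, -1]
    - [-0.08, 0, -0.45, 0, 0, 0, -1]

```text
time_s: 4.67
position: [0.641, -0.0533, 0.188]
tcp_rot: [[-0.135, 0.991, 0.012], [0.991, 0.135, -0.002], [-0.003, 0.011, -1.0]]
force: [1.1, -0.7, -0.1]
opening: 1.002
grasp_force: 0.0
```

```bash
python3 -c "
from h import *
t=load('top0')
P=lambda x,y,z: jig(hit(t,x/2.6+190-.3,y/2.6+130-.3,z)).round(4)
print('bottle top',P(25,161,.15),'jar',P(60,330,.09),'brush tips',P(28,352,.175),P(58,300,.175),P(75,345,.175))
print(jig([.4768,.1139,0]))
goto([-.114,.124,.18])"
```

```text
bottle top [0.0753 0.2305 0.15  ] jar [-0.0496  0.2276  0.09  ] brush tips [-0.072  0.238  0.175] [-0.0365  0.2122  0.175 ] [-0.071   0.2032  0.175 ]
[-0.11356991  0.12393859  0.        ]
t 4.6667 jig [ 0.0254 -0.0648  0.188 ] F [ 1.  -0.9 -0.1] op 1.002 gf 0.0
  shift [ 0.6267 -0.4686  0.0192] turn [ 0.0142  0.0042 -0.0072]
```

>>> step_arm:
  steps:
    - [0.62, -0.468, 0, 0, 0, 0, -1]
    - [0.62, -0.468, 0, 0, 0, 0, -1]
    - [0.62, -0.468, 0, 0, 0, 0, -1]
    - [0.62, -0.468, 0, 0, 0, 0, -1]
    - [0.62, -0.468, 0, 0, 0, 0, -1]
    - [0.62, -0.468, 0, 0, 0, 0, -1]
    - [0.62, -0.468, 0, 0, 0, 0, -1]
    - [0.62, -0.468, 0, 0, 0, 0, -1]

```text
time_s: 5.33
position: [0.4716, 0.1137, 0.181]
tcp_rot: [[-0.138, 0.99, -0.002], [0.99, 0.138, 0.0], [0.001, -0.002, -1.0]]
force: [-0.2, 0.0, 0.8]
opening: 0.999
grasp_force: 0.0
```

>>> step_arm:
  steps:
    - [0, 0, 0, 0, 0, 0, -1]
    - [0, 0, 0, 0, 0, 0, -1]
    - [0, 0, 0, 0, 0, 0, -1]

```text
time_s: 5.58
position: [0.4744, 0.1119, 0.1814]
tcp_rot: [[-0.134, 0.991, 0.001], [0.991, 0.134, 0.0], [-0.0, 0.001, -1.0]]
force: [0.7, -0.1, 0.1]
opening: 0.998
grasp_force: 0.0
```

```bash
python3 - <<'E'
from h import *
s=read_state(); c=snap('wrist','w3'); goto([-.114,.124,.10])
T=toolT(s)@c['T_tool_cam']; np.save('pics/T3.npy',T)
E
```

```text
t 5.6333 jig [-0.1165  0.1224  0.1814] F [-0.7  0.3  1. ] op 1.001 gf 0.0
  shift [0.0054 0.0081 0.2713] turn [ 0.0006  0.0001 -0.0082]
```

View pics/w3.png

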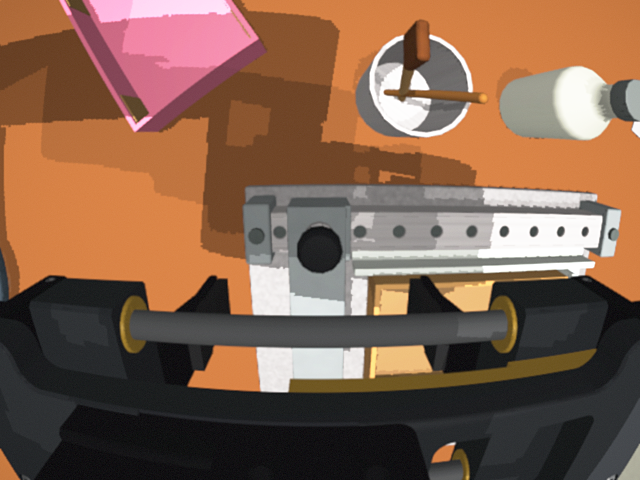

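The knob is at (320,249), centred between the fingers in columns, and the tray is in place behind the rail. I'll cast the knob ray.

```bash
python3 - <<'E'
from h import *
c=load('w3'); T=np.load('pics/T3.npy'); im=c['image']
m=(im.max(2)<45).astype(np.uint8); m[:220]=0;m[280:]=0;m[:,:285]=0;m[:,355:]=0
ys,xs=np.nonzero(m); u,v=(xs.min()+xs.max())/2,(ys.min()+ys.max())/2; print(u,v,len(xs))
print('knob',jig(hit(c,u,v,.0985,T)).round(4))
for p in [(359,232),(472,232),(585,232)]: print('hole',jig(hit(c,*p,.051,T)).round(4))
E
```

```text
319.5 249.5 1581
knob [-0.1155  0.1299  0.0985]
hole [-0.086   0.1287  0.051 ]
hole [0.0046 0.1285 0.051 ]
hole [0.124  0.1287 0.051 ]
```

>>> step_arm:
  steps:
    - [0.012, 0.006, 0.06, 0, 0, 0, -1]
    - [0.012, 0.006, 0.14, 0, 0, 0, -1]
    - [0.012, 0.006, 0.2, 0, 0, 0, -1]
    - [0.012, 0.006, 0.25, 0, 0, 0, -1]
    - [0.012, 0.006, 0.268, 0, 0, 0, -1]
    - [0.012, 0.006, 0.268, 0, 0, 0, -1]
    - [0.012, 0.006, 0.268, 0, 0, 0, -1]

```text
time_s: 6.22
position: [0.4748, 0.1163, 0.1012]
tcp_rot: [[-0.135, 0.991, 0.0], [0.991, 0.135, 0.0], [0.0, 0.0, -1.0]]
force: [-0.2, 0.1, 0.1]
opening: 0.999
grasp_force: 0.0
```

```bash
python3 - <<'E'
from h import *
s=read_state(); c=snap('wrist','w4'); goto([-.1145,.1265,.1005])
T=toolT(s)@c['T_tool_cam']; im=c['image']
cv2.imwrite('pics/w4c.png',im[200:400,150:490,::-1])
E
```

```text
t 6.2667 jig [-0.1149  0.1267  0.1016] F [ 0.4 -0.3  0.1] op 0.998 gf 0.0
  shift [-0.0007  0.0013  0.0038] turn [ 0.0015  0.0001 -0.0067]
```

View pics/w4c.png

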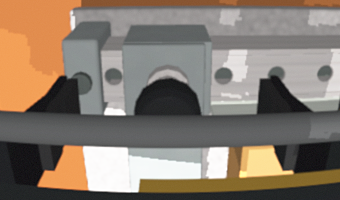

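The knob at crop (168,100) lies midway between the fingers, so I close.

>>> step_arm:
  steps:
    - [0, 0, 0.002, 0, 0, 0, 1]
    - [0, 0, 0.002, 0, 0, 0, 1]
    - [0, 0, 0.002, 0, 0, 0, 1]
    - [0, 0, 0.002, 0, 0, 0, 1]
    - [0, 0, 0.002, 0, 0, 0, 1]
    - [0, 0, 0.002, 0, 0, 0, 1]
    - [0, 0, 0.002, 0, 0, 0, 1]
    - [0, 0, 0.002, 0, 0, 0, 1]

```text
time_s: 6.93
position: [0.4743, 0.1167, 0.1006]
tcp_rot: [[-0.136, 0.991, 0.0], [0.991, 0.136, 0.0], [-0.0, 0.0, -1.0]]
force: [0.4, -0.7, 0.1]
opening: 0.478
grasp_force: 0.0
```

```bash
python3 -c "
from h import *
goto([-.1145,.1265,.1005])"
```

```text
t 6.9333 jig [-0.1156  0.1271  0.1006] F [ 0.3 -0.7  0.1] op 0.478 gf 0.0
  shift [-0.0019  0.0038  0.0003] turn [ 0.0001  0.     -0.0059]
```

>>> step_arm:
  steps:
    - [0, 0, 0, 0, 0, 0, 1]
    - [0, 0, 0, 0, 0, 0, 1]
    - [0, 0, 0, 0, 0, 0, 1]
    - [0, 0, 0, 0, 0, 0, 1]
    - [0, 0, 0, 0, 0, 0, 1]
    - [0, 0, 0, 0, 0, 0, 1]

```text
time_s: 7.43
position: [0.4744, 0.1167, 0.1005]
tcp_rot: [[-0.136, 0.991, 0.0], [0.991, 0.136, 0.0], [0.0, 0.0, -1.0]]
force: [0.5, -0.0, -1.6]
opening: 0.315
grasp_force: 30.0
```

```bash
python3 -c "
from h import *
goto([-.1145,.1265,.1005])"
```

```text
t 7.4333 jig [-0.1155  0.1271  0.1005] F [ 0.5 -0.1 -1.6] op 0.315 gf 30.0
  shift [-0.0018  0.0035  0.0001] turn [ 0.0002 -0.     -0.0061]
```

>>> step_arm:
  steps:
    - [0, 0, -0.01, 0, 0, 0, 1]
    - [0, 0, -0.02, 0, 0, 0, 1]
    - [0, 0, -0.03, 0, 0, 0, 1]
    - [0, 0, -0.04, 0, 0, 0, 1]
    - [0, 0, -0.041, 0, 0, 0, 1]
    - [0, 0, -0.041, 0, 0, 0, 1]

```text
time_s: 7.93
position: [0.4743, 0.1167, 0.1129]
tcp_rot: [[-0.136, 0.991, 0.0], [0.991, 0.136, 0.0], [-0.0, 0.0, -1.0]]
force: [1.8, 0.3, -6.8]
opening: 0.313
grasp_force: 30.0
```

```bash
python3 -c "
from h import *
goto([-.1155+.03,.1271,.1125]); c=snap('wrist','w5');cv2.imwrite('pics/w5c.png',c['image'][200:400,150:490,::-1])"
```

```text
t 7.9333 jig [-0.1156  0.1271  0.1129] F [ 1.8  0.  -6.8] op 0.313 gf 30.0
  shift [0.0006 0.1004 0.0015] turn [ 0.0003  0.     -0.006 ]
```

View pics/w5c.png

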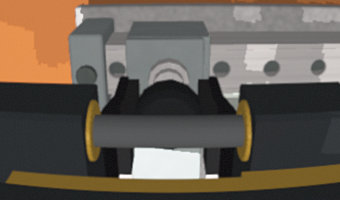

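The pin is pulled clear: the knob is up 12.4 mm against a 6.8 N spring. Now I slide 30 mm.

>>> step_arm:
  steps:
    - [0, 0.015, 0, 0, 0, 0, 1]
    - [0, 0.035, 0, 0, 0, 0, 1]
    - [0, 0.055, 0, 0, 0, 0, 1]
    - [0, 0.075, 0, 0, 0, 0, 1]
    - [0, 0.09, 0, 0, 0, 0, 1]
    - [0, 0.1, 0, 0, 0, 0, 1]
    - [0, 0.1, 0, 0, 0, 0, 1]
    - [0, 0.1, 0, 0, 0, 0, 1]

```text
time_s: 8.65
position: [0.5046, 0.121, 0.1128]
tcp_rot: [[-0.136, 0.991, 0.001], [0.991, 0.136, 0.0], [0.0, 0.001, -1.0]]
force: [-1.0, 0.6, -8.1]
opening: 0.317
grasp_force: 30.0
```

```bash
python3 -c "
from h import *
goto([-.1155+.03,.1271,.1005])"
```

```text
t 8.65 jig [-0.085   0.1271  0.1128] F [-0.9  0.7 -8.1] op 0.317 gf 30.0
  shift [ 0.     -0.0017  0.041 ] turn [ 0.0014 -0.0003 -0.0061]
```

>>> step_arm:
  steps:
    - [0, 0, 0.01, 0, 0, 0, 1]
    - [0, 0, 0.02, 0, 0, 0, 1]
    - [0, 0, 0.03, 0, 0, 0, 1]
    - [0, 0, 0.04, 0, 0, 0, 1]
    - [0, 0, 0.042, 0, 0, 0, 1]
    - [0, 0, 0.042, 0, 0, 0, 1]

```text
time_s: 9.15
position: [0.5047, 0.121, 0.1006]
tcp_rot: [[-0.136, 0.991, 0.001], [0.991, 0.136, 0.0], [0.0, 0.002, -1.0]]
force: [-0.4, 1.4, -3.6]
opening: 0.311
grasp_force: 30.0
```

```bash
python3 -c "
from h import *
goto([-.1155+.03,.1271,.1005])"
```

```text
t 9.15 jig [-0.085   0.127   0.1006] F [-0.2  1.5 -3.6] op 0.311 gf 30.0
  shift [ 0.0003 -0.0017  0.0003] turn [ 0.0019 -0.0001 -0.0062]
```

The pin has dropped into the hole. A light extra push down will seat it firmly.

>>> step_arm:
  steps:
    - [0, -0.001, 0.004, 0, 0, 0, 1]
    - [0, -0.001, 0.008, 0, 0, 0, 1]
    - [0, -0.001, 0.008, 0, 0, 0, 1]
    - [0, -0.001, 0.008, 0, 0, 0, 1]

```text
time_s: 9.48
position: [0.5052, 0.121, 0.1004]
tcp_rot: [[-0.136, 0.991, 0.004], [0.991, 0.136, 0.0], [-0.0, 0.004, -1.0]]
force: [-3.0, 3.3, 12.5]
opening: 0.321
grasp_force: 30.0
```

```bash
python3 -c "
from h import *
goto([-.1155+.03,.1271,.1005]); snap('top','top2');c=snap('scene','scene2')
cv2.imwrite('pics/s2c.png',cv2.resize(c['image'][190:390,180:480,::-1],None,fx=2.6,fy=2.6))"
```

```text
t 9.4833 jig [-0.0844  0.127   0.1004] F [-2.5  3.7 12.5] op 0.321 gf 30.0
  shift [ 0.0004 -0.0036 -0.0005] turn [ 0.0057  0.0003 -0.006 ]
```

View pics/s2c.png

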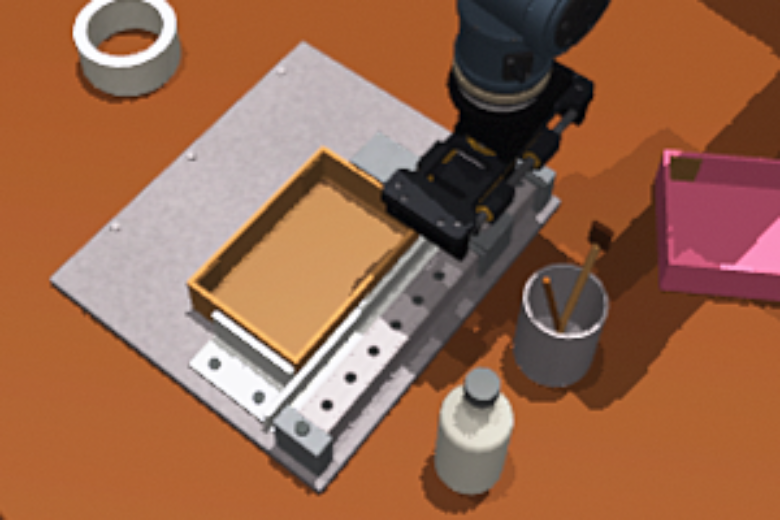

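The solid stop at z 0.1004 under 12.5 N shows the pin is home. The tray, with its rail edge from (295,365) to (410,240), looks closed in and parallel to the rail. One quick numeric check of that edge.

```bash
python3 -c "
from h import *
c=load('scene2')
P=lambda x,y,z: jig(hit(c,x/2.6+180-.3,y/2.6+190-.3,z)).round(4)
print('rail edge',P(296,367,.057),P(350,308,.057),P(410,243,.057),'front',P(190,285,.057),P(322,150,.057),'rail bar top back edge',P(275,413,.038))
goto([-.085,.127,.1])"
```

```text
rail edge [0.1165 0.0905 0.057 ] [0.048  0.0912 0.057 ] [-0.0327  0.0923  0.057 ] front [ 0.1145 -0.0274  0.057 ] [-0.0614 -0.0288  0.057 ] rail bar top back edge [0.1512 0.0967 0.038 ]
t 9.5833 jig [-0.0844  0.127   0.1004] F [-0.9  2.5 13.2] op 0.317 gf 30.0
  shift [ 0.     -0.0019  0.0012] turn [ 0.0057  0.0003 -0.006 ]
```

```bash
python3 -c "
from rig import *
print(hand_in())"
```

```text
the job is handed in; nothing more can be done
None
```

The job is handed in at about 9.6 s: the tray was slid flat against the back rail and the stop moved 30 mm to the next hole, closing it in. The pin seats solidly at its original height, and the gripper still holds the knob, pressing down with about 13 N. Nothing I saw suggests the bottle, tape or jar was touched.

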